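Fit the tension spring to the bottle clamp

ROBOT

A 7-joint arm with a two-finger parallel gripper is mounted at the origin on a cart in front of the work surface, level with it; the furniture and walls round the work are solid. World frame = base frame: x ahead of the robot, y to its left, z up, the work surface at z = 0. Lengths are in m, angles in rad, forces in N, time in s.
With the tool pointing down it reaches from about 0.425 to 0.875 m from the base axis. Payload 4.7 kg.
Tool frame: the origin (TCP) lies on the centre line of the jaws, within the pads' length; the fingertips stand 22 mm ahead of it and the grasp point (between the pads) lies 3 mm ahead of it (ctrl.tcp_to_tips is the z of the fingertips in the tool frame, in m); z points along the fingers, y is the direction in which the jaws open and shut (so a half turn about z gives the same grasp; the last joint's range is limited). The gripper opens to 87 mm and grips with 3 to 60 N. Pads are 19 mm wide; open, the fingers measure 117 mm over their backs; the gripper's body (75 mm by 190 mm) begins 51 mm behind the grasp point.
Start: joints at [1.118, 0.321, -0.07, 1.45, 0.023, 1.371, -0.057], TCP at [0.293, -0.58, 0.212] pointing down, gripper open.
Joint ranges: [-2.86, 2.86], [-0.3, 2.09], [-1.38, 1.24], [0.06, 2.45], [-1.56, 4.7], [0.09, 2.05], [-2.69, 2.69]. Speed limits (rad/s): [2.57, 2.57, 3.14, 3.14, 3.14, 3.14, 3.14].

INTERFACE

Orientations are given as a rotation vector (axis times angle).
In Python, from bench import ctrl, cams gives the robot as it stands.
- The arm moves only by the tool move_arm, never from a script. Its argument "deltas" is a list of rows, each an object with "linear": the shift along the tool's x, y, z as a fraction of full scale, a list of three; "turn": the turn, a rotation vector about the tool's x, y, z as a fraction of full scale, a list of three; "claw": the closure, from 0 (fully open) to 1 (shut). In form: [{"linear": [tx, ty, tz], "turn": [wx, wy, wz], "claw": claw}, ...]. A call has 1 to 20 rows; each row shifts and turns the commanded pose from where the row before left it, along the tool's axes as they then stand; what a row does not reach is not made up. Full scale, the value 1, is 0.03 m for a shift and 4 degrees for a turn. A row lasts 1/12 s, in which the tool goes at most 41.7 mm and 7.16 degrees, less where a joint would pass 70% of its speed; a pose out of reach is approached as far as the arm can. A call with a number of a shift or a turn outside -1 to 1 is refused whole. A call with a gripper value outside its range is refused whole. The fingers move at their own pace and stop on an object; "grip_force" is the grip in N (left out, the last holds). Time passes only in rows, so rows that do not move let the fingers close. It gives the time, the measured TCP pose, the force and the opening at its end, in the units of the state.
- ctrl.get_state(): the state, without advancing time (a new reading comes with each control period).
- cams.get_image(name): name is "scene" or "top"; returns a dict with "image" (400x640x3 uint8, red, green, blue), "K" (3x3 intrinsics, pixels), "world_from_camera" (4x4, takes a point from camera to world coordinates). Camera axes: x right, y down, z forward; pixel columns grow to the right and rows downward; lengths in m; the calibration is good to about 2 mm. A picture is of the moment at which its call begins. There is no depth.
- ctrl.close_job(): hands the job in, once; it reports no verdict.
The state is a dict: "time": time; "joint_positions": joint angles; "qd": joint speeds; "joint_torque": joint torques, N m; "position": TCP position; "tool_rot": TCP orientation; "ft_force": force on the tool from outside, world axes, zero at the start; "torque": the same for the moment, N m; "grip_width": opening from 0.0 (shut) to 1.0 (fully open).
Only numpy, scipy, OpenCV 4.12 (cv2) and the standard library are available. Lean on these libraries where they do the work, as an engineer would, in place of code of your own. Each camera call takes 0.05 s, during which the arm holds its last target. There are 200 camera calls.

TASK

Fit the tension spring to the bottle clamp so that the clamp arm is pulled home against the bottle: drop the hook pin at one end of the spring right through the hole of the raised anchor plate, then stretch the spring and put the loop at its other end over the headed post on the clamp arm, so that it sits in the groove below the head and the pin still reaches through the plate. Work gently by feel: never force an end down where it does not go in by itself, do not stretch the spring more than about 45 mm, let the tension over to the post slowly, and leave the things round about alone.

Things in the scene. Friction and masses are not known exactly. Their poses are not given: they have to be found in the camera images.
- clamp: Fixed bottle clamp: grey base 270 x 160 x 10 mm. Its x axis runs level from the anchor hole to the post, z up. Origin on the worktop; in its frame (mm): hole at x -90, y 0; post (arm home) x 89, y 0; a spring rest rail 12 mm wide, top 35.5 high, y 0, x -20 to 50; arm pivot x 89, y -65; the held bottle (40 wide, 85 tall, fixed) x 122, y -98.
- hole (a point): Centre of the 8 mm round through-hole, at the top face of the anchor plate (44 x 44 mm, 8 mm thick, open below the hole), 60 mm above the worktop. Axes as the clamp's: x towards the post, z up. The plate ends 9 mm from the hole on the post's side.
- post (a point): Point on the axis of the upright steel post on the clamp arm, at its groove's middle, 54.5 mm above the worktop. Groove: 7 mm thick shaft from 3.5 mm below to 3.2 mm above this point; over it the head, 10 mm wide, 3.5 mm high, top bevelled (top 6.7 mm above this point); under it the flat, 16 mm wide arm. Arm home: 179 mm from the hole.
- clamp_arm (a joint): Angle of the clamp arm on its upright pivot: 0 = home, pad against the bottle; grows (to 0.16) as the post swings away from the hole. The post is 65 mm from the pivot. The arm is loose, with slight friction.
- near_block (a point): Centre (half-way up) of the grey grip block at the pin end of the loose spring: 24 mm long (x), 18 mm wide (y), 30 mm high, lying on the worktop at the start. x axis: along the spring from pin to loop; z up as it lies. A 5 mm wire runs out of the block 10 mm above this centre and bends down into the pin.
- pin_tip (a point): Lower, rounded end of the upright 5 mm thick hook pin (at x -30, z -14 mm in near_block's frame, same axes). The pin reaches 21.5 mm below the level wire it hangs from; with the wire lying on the anchor plate the tip is 21.5 mm below the plate's top.
- far_block (a point): Centre of the equal grip block (24 x 18 x 30 mm) at the loop end of the spring; 94 mm from near_block's centre when the spring is not stretched. Same axes as near_block.
- loop (a point): Centre of the flat wire loop, 30 mm beyond far_block's centre and 2 mm above it; wire 4.4 mm thick, clear inside width 14 mm, lying level. Same axes as near_block.
- spring_pull (a joint): Stretch of the spring in m: 0 = at rest (pin to loop 154 mm), about 0.020 when fitted with the arm home. It pulls with 2.2 N as stretch begins, plus 220 N per m (about 6.5 N when fitted). The two blocks stay in line: the spring stretches but does not bend. The whole spring weighs about 0.12 kg.
- jar: White and grey jar with a round opening in its top, 98 mm wide, 104 mm tall, bystander; origin under its base.
- pen: Slim black pen, 144 mm long, bystander.
- felt_marker: Yellow marker pen with a white cap, 118 mm long, bystander.
- flask: Conical flask with a stopper, 60 mm wide, 134 mm tall, bystander.

How it is judged:
By the outcome, as a careful person would: the job done as asked, in the order asked, and still so for the second after the job is handed in, with the robot touching nothing.
It also fails if it takes over 54 s, if anything falls off the work surface, if the arm or the gripper's body presses on something with over 40 N, if the wrist force passes 120 N, or if a joint passes its speed limit or range.

## Working session

There is one attempt and no reset: what is moved stays moved. The work goes in short steps, Python scripts to look and compute and a tool call to move; the robot and the scene stay as the last step left them, time stands still between calls to the robot, and variables do not carry over. Pictures are saved under pics/ and viewed, about 8 in all and at most 12, crops included, and the job is handed in when it is done.

Besides the shell and the picture viewer there is one more tool, called after "Call:" as a command line: name --argument value ..., lists and objects as JSON in quotes. move_arm: Moves the arm, as the interface text tells. Shift numbers are shares of 0.03 m and turn numbers shares of 4 degrees, none past 1 either way. Its arguments: {"type":"object","properties":{"deltas":{"type":"array"},"grip_force":{"type":"number"}},"required":["deltas"]}

```bash
mkdir -p pics; ls; cat > h.py <<'E'
import numpy as np, cv2
from bench import ctrl, cams
def grab(n,f):
    d=cams.get_image(n); cv2.imwrite('pics/'+f,d['image'][:,:,::-1]); np.savez('pics/'+f+'.npz',**{k:np.array(v) for k,v in d.items()}); return d
def ray(d,u,v):
    K=np.array(d['K']);T=np.array(d['world_from_camera'])
    r=T[:3,:3]@np.linalg.solve(K,[u,v,1.]); return T[:3,3],r
def onz(d,u,v,z):
    o,r=ray(d,u,v); return o+r*(z-o[2])/r[2]
def proj(d,p):
    K=np.array(d['K']);T=np.array(d['world_from_camera'])
    c=K@(T[:3,:3].T@(np.array(p)-T[:3,3])); return c[:2]/c[2]
def tri(d1,a,d2,b):
    o1,r1=ray(d1,*a);o2,r2=ray(d2,*b);s=np.linalg.lstsq(np.c_[r1,-r2],o2-o1,rcond=None)[0]
    p,q=o1+s[0]*r1,o2+s[1]*r2; return (p+q)/2,np.linalg.norm(p-q)
E
python3 - <<'E'
from h import *
for n in('top','scene'):
    d=grab(n,n+'0.png');print(n,np.round(d['K'],1).tolist(),np.round(d['world_from_camera'],3).tolist())
print(ctrl.get_state(), ctrl.tcp_to_tips)
E
```

```text
pics
top [[415.1, 0.0, 326.3], [0.0, 415.1, 191.1], [0.0, 0.0, 1.0]] [[-0.017, -0.996, 0.091, 0.457], [-1.0, 0.015, -0.018, 0.001], [0.017, -0.091, -0.996, 1.081], [0.0, 0.0, 0.0, 1.0]]
scene [[390.7, 0.0, 319.6], [0.0, 390.7, 201.3], [0.0, 0.0, 1.0]] [[0.754, -0.292, 0.588, 0.028], [-0.657, -0.35, 0.668, -0.607], [0.011, -0.89, -0.455, 0.461], [0.0, 0.0, 0.0, 1.0]]
{'time': 0.1, 'joint_positions': array([ 1.11808444,  0.32176034, -0.07008253,  1.45155609,  0.0226183 ,
        1.37081759, -0.05691131]), 'qd': array([-1.59687097e-05, -2.58062071e-03,  1.11541905e-03, -5.82195741e-04,
       -7.91208311e-05, -6.68294415e-04,  3.26341893e-04]), 'joint_torque': array([ 1.43049579e-04, -4.92569876e+01, -4.05533854e-01, -3.13400745e+01,
       -6.42759749e-02,  3.94937466e-02,  6.55022362e-06]), 'position': array([ 0.29223998, -0.58001457,  0.21116191]), 'tool_rot': array([-3.05476749e+00, -7.26266450e-01,  8.08367176e-04]), 'ft_force': array([ 0.38191121, -0.18658134, -0.6977914 ]), 'torque': array([ 0.04121956,  0.04263155, -0.04777028]), 'grip_width': 1.0038705036146496} 0.022
```

View pics/top0.png

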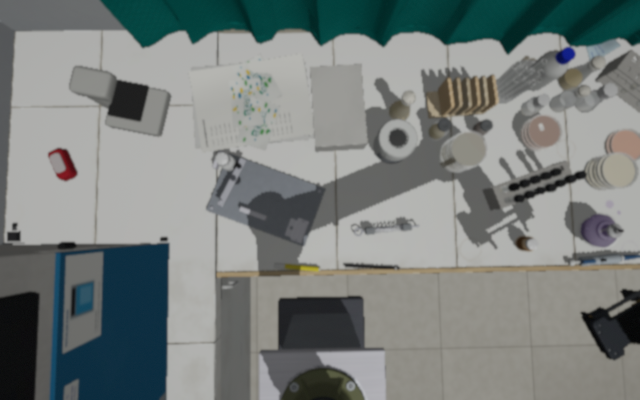

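View pics/scene0.png

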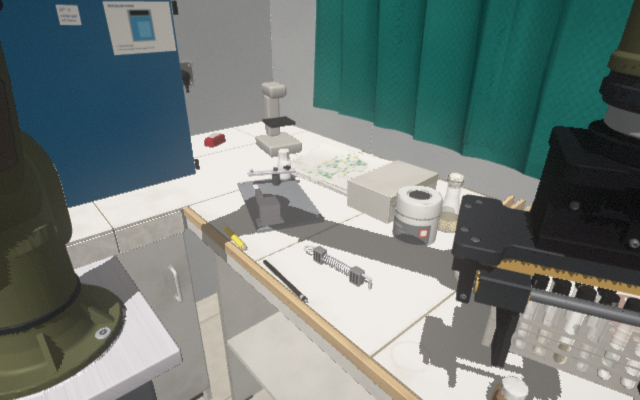

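The top view shows the clamp at (265,200) and the spring at about (355–418, 227). Next I'll zoom in.

```bash
python3 - <<'E'
import cv2
a=cv2.imread('pics/top0.png');cv2.imwrite('pics/top0z.png',cv2.resize(a[145:275,200:425],None,fx=3.5,fy=3.5,interpolation=cv2.INTER_CUBIC))
a=cv2.imread('pics/scene0.png');cv2.imwrite('pics/sc0z.png',cv2.resize(a[140:300,220:385],None,fx=3.7,fy=3.7,interpolation=cv2.INTER_CUBIC))
E
```

```text
(no output)
```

View pics/top0z.png

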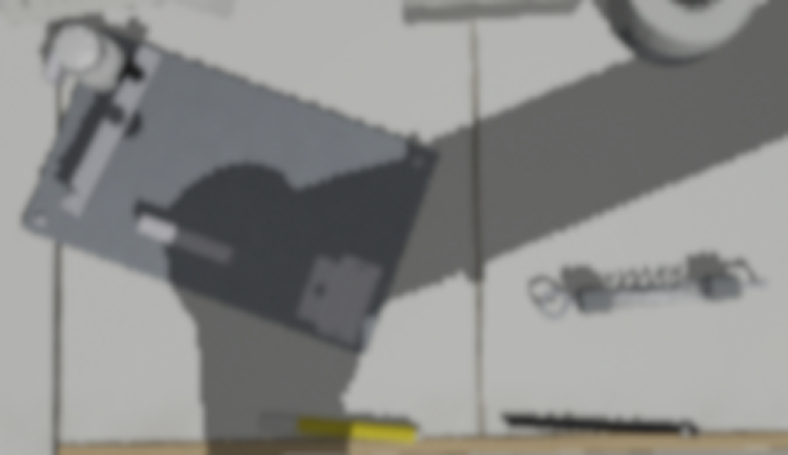

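View pics/sc0z.png

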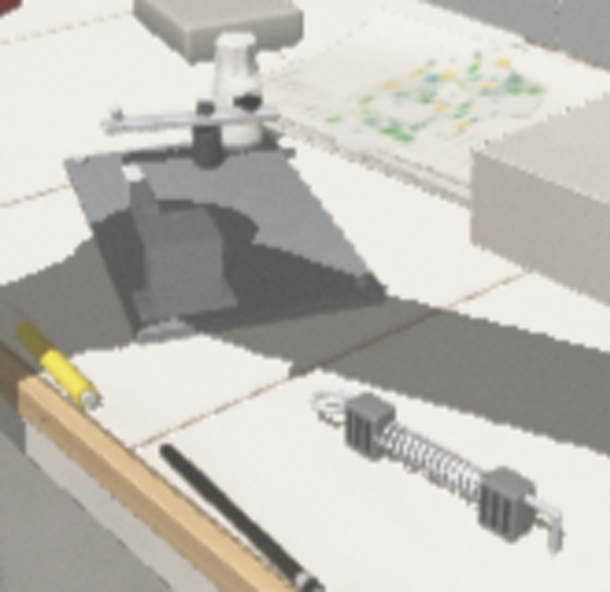

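```bash
python3 - <<'E'
import cv2,numpy as np
def c(f,x,y,w,h,s):
    a=cv2.imread(f)[y:y+h,x:x+w]; a=cv2.convertScaleAbs(a,alpha=1.2); return cv2.resize(a,(w*s,h*s),interpolation=cv2.INTER_NEAREST)
C=np.zeros((590,800,3),np.uint8)
def put(im,x,y): C[y:y+im.shape[0],x:x+im.shape[1]]=im
put(c('pics/top0.png',348,212,74,28,6),0,0)      # 444x168
put(c('pics/top0.png',206,186,34,28,6),450,0)
put(c('pics/top0.png',280,210,30,40,5),650,0)   #150x200
put(c('pics/scene0.png',300,242,76,50,6),0,210) #456x300
put(c('pics/scene0.png',245,162,42,40,8),460,210)#336x320
cv2.imwrite('pics/m.png',C)
E
```

```text
(no output)
```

View pics/m.png

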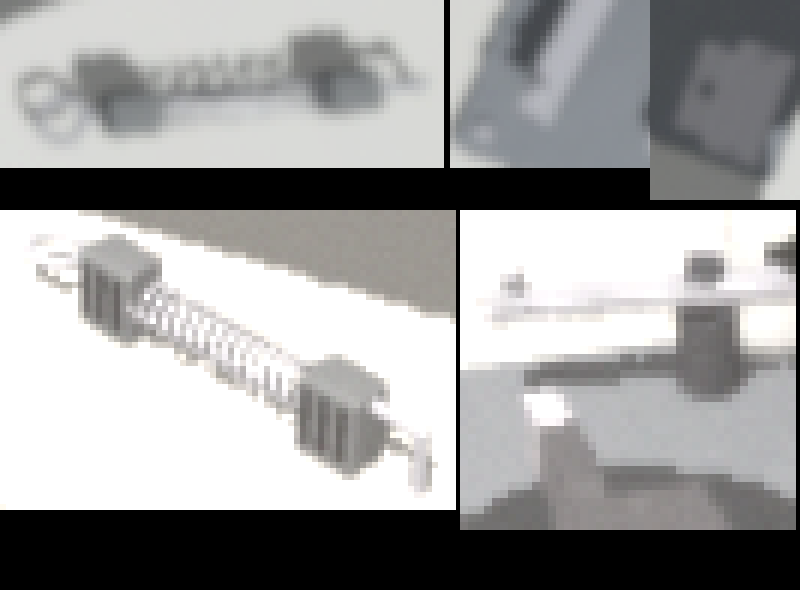

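```bash
cat >> h.py <<'E'
def ld(f): return dict(np.load('pics/'+f+'.npz'))
E
python3 - <<'E'
from h import *
T=ld('top0.png');S=ld('scene0.png')
for n,a,b in[('near',(406.5,226.5),(356.3,269.7)),('far',(369.8,230.5),(319.5,248.8)),('pintip',(418.3,224.8),(370.2,287.8))]:
    p,e=tri(T,a,S,b);print(n,np.round(p,4),round(e,4),'top@.03',np.round(onz(T,*a,.03),4),'sc@.03',np.round(onz(S,*b,.03),4))
h=onz(T,290.9,227.1,.06);print('hole',h,'in scene',proj(S,h))
print('armend top@.051',onz(T,220.5,203,.051))
print('post scene@.061',onz(S,251.5,170.9,.061),'@.0545',onz(S,251.5,171.2,.0545))
z=lambda x,y,o=(200,145),s=3.5:(o[0]+(x+.5)/s-.5,o[1]+(y+.5)/s-.5)
c=[onz(T,*z(*q),.01) for q in((437,155),(362,350),(25,222))]
print('corners',np.round(c,4),[np.linalg.norm(c[0]-c[1]),np.linalg.norm(c[1]-c[2])])
zs=lambda x,y:z(x,y,(220,140),3.7)
cs=[onz(S,*zs(*q),.01) for q in((385,293),(66,160))];print('scene corners',np.round(cs,4))
m=(c[0]+c[2])/2; x=(c[2]-c[1]);x/=np.linalg.norm(x);print('centre',m,'xaxis',x,np.degrees(np.arctan2(x[1],x[0])),'hole pred',m-.09*x,'post pred',m+.089*x)
E
```

```text
near [ 0.4598 -0.2202  0.0281] 0.0009 top@.03 [ 0.4601 -0.2201  0.03  ] sc@.03 [ 0.4575 -0.2216  0.03  ]
far [ 0.4517 -0.1269  0.0289] 0.0001 top@.03 [ 0.4516 -0.1268  0.03  ] sc@.03 [ 0.4507 -0.1281  0.03  ]
pintip [ 0.463  -0.2547  0.0067] 0.003 top@.03 [ 0.4639 -0.2502  0.03  ] sc@.03 [ 0.4394 -0.272   0.03  ]
hole [0.46334155 0.07006585 0.06      ] in scene [266.76367168 198.34026795]
armend top@.051 [0.52573497 0.24408127 0.051     ]
post scene@.061 [0.52253364 0.22817169 0.061     ] @.0545 [0.52945312 0.23996042 0.0545    ]
corners [[ 0.5607 -0.0144  0.01  ]
 [ 0.4184  0.0428  0.01  ]
 [ 0.516   0.2888  0.01  ]] [np.float64(0.15339232042791023), np.float64(0.264627499943293)]
scene corners [[ 0.5592 -0.0187  0.01  ]
 [ 0.5094  0.2858  0.01  ]]
centre [0.5383536  0.13717859 0.01      ] xaxis [0.36867806 0.92955715 0.        ] 68.36588720271132 hole pred [0.50517258 0.05351844 0.01      ] post pred [0.57116595 0.21990917 0.01      ]
```

Positions found:
- **Blocks:** near (0.460, -0.220) and far (0.452, -0.127). They are 93.7 mm apart and their tops stand at z≈0.029, which matches the text.
- **Hole:** about (0.463, 0.070).
- **Clamp x axis:** about 68° in the world.

Next I'll approach the near block.

Call:
move_arm --deltas '[{"linear": [0.74, -0.586, 0.238], "turn": [0, 0, 0], "claw": 0.3}, {"linear": [0.74, -0.586, 0.238], "turn": [0, 0, 0], "claw": 0.3}, {"linear": [0.74, -0.586, 0.238], "turn": [0, 0, 0], "claw": 0.3}, {"linear": [0.74, -0.586, 0.238], "turn": [0, 0, 0], "claw": 0.3}, {"linear": [0.74, -0.586, 0.238], "turn": [0, 0, 0], "claw": 0.3}, {"linear": [0.74, -0.586, 0.238], "turn": [0, 0, 0], "claw": 0.3}, {"linear": [0.74, -0.586, 0.238], "turn": [0, 0, 0], "claw": 0.3}, {"linear": [0.74, -0.586, 0.238], "turn": [0, 0, 0], "claw": 0.3}, {"linear": [0.74, -0.586, 0.238], "turn": [0, 0, 0], "claw": 0.3}, {"linear": [0.74, -0.586, 0.238], "turn": [0, 0, 0], "claw": 0.3}, {"linear": [0.74, -0.586, 0.238], "turn": [0, 0, 0], "claw": 0.3}, {"linear": [0.74, -0.586, 0.238], "turn": [0, 0, 0], "claw": 0.3}, {"linear": [0.74, -0.586, 0.238], "turn": [0, 0, 0], "claw": 0.3}, {"linear": [0.74, -0.586, 0.238], "turn": [0, 0, 0], "claw": 0.3}]' --grip_force 40

```text
time: 1.27
position: [0.4593, -0.2194, 0.1116]
tool_rot: [-3.056, -0.726, 0.001]
ft_force: [0.9, -0.6, 0.2]
grip_width: 0.7
```

Call:
move_arm --deltas '[{"linear": [0, 0, 0], "turn": [0, 0, -1], "claw": 0.3}, {"linear": [0, 0, 0], "turn": [0, 0, -1], "claw": 0.3}, {"linear": [0, 0, 0], "turn": [0, 0, -1], "claw": 0.3}, {"linear": [0, 0, 0], "turn": [0, 0, -1], "claw": 0.3}, {"linear": [0, 0, 0], "turn": [0, 0, -1], "claw": 0.3}, {"linear": [0, 0, 0], "turn": [0, 0, -1], "claw": 0.3}, {"linear": [0, 0, 0], "turn": [0, 0, -1], "claw": 0.3}, {"linear": [0, 0, 0], "turn": [0, 0, -1], "claw": 0.3}, {"linear": [0, 0, 0], "turn": [0, 0, -1], "claw": 0.3}, {"linear": [0, 0, 0], "turn": [0, 0, -1], "claw": 0.3}, {"linear": [0, 0, 0], "turn": [0, 0, -1], "claw": 0.3}, {"linear": [0, 0, 0], "turn": [0, 0, -1], "claw": 0.3}, {"linear": [0, 0, 0], "turn": [0, 0, -1], "claw": 0.3}, {"linear": [0, 0, 0], "turn": [0, 0, -1], "claw": 0.3}, {"linear": [0, 0, 0], "turn": [0, 0, -1], "claw": 0.3}, {"linear": [0, 0, 0], "turn": [0, 0, -1], "claw": 0.3}, {"linear": [0, 0, 0], "turn": [0, 0, -1], "claw": 0.3}, {"linear": [0, 0, 0], "turn": [0, 0, 0], "claw": 0.3}]'

```text
time: 2.77
position: [0.4589, -0.2207, 0.1118]
tool_rot: [-2.125, -2.313, 0.0]
ft_force: [-0.1, -0.7, 0.4]
grip_width: 0.697
```

Call:
move_arm --deltas '[{"linear": [0, 0, 0.7], "turn": [0, 0, 0], "claw": 0.3}, {"linear": [0, 0, 0.7], "turn": [0, 0, 0], "claw": 0.3}, {"linear": [0, 0, 0.7], "turn": [0, 0, 0], "claw": 0.3}, {"linear": [0, 0, 0.5], "turn": [0, 0, 0], "claw": 0.3}, {"linear": [0, 0, 0.27], "turn": [0, 0, 0], "claw": 0.3}, {"linear": [0, 0, 0], "turn": [0, 0, 0], "claw": 0.5}, {"linear": [0, 0, 0], "turn": [0, 0, 0], "claw": 0.7}, {"linear": [0, 0, 0], "turn": [0, 0, 0], "claw": 0.75}, {"linear": [0, 0, 0], "turn": [0, 0, 0], "claw": 0.8}, {"linear": [0, 0, 0], "turn": [0, 0, 0], "claw": 0.9}, {"linear": [0, 0, 0], "turn": [0, 0, 0], "claw": 1}, {"linear": [0, 0, 0], "turn": [0, 0, 0], "claw": 1}, {"linear": [0, 0, 0], "turn": [0, 0, 0], "claw": 1}]'

```text
time: 3.85
position: [0.4594, -0.2209, 0.0264]
tool_rot: [2.127, 2.311, -0.0]
ft_force: [0.0, 0.4, 0.3]
grip_width: 0.18
```

Call:
move_arm --deltas '[{"linear": [0, 0, -0.4], "turn": [0, 0, 0], "claw": 1}, {"linear": [0, 0, -0.8], "turn": [0, 0, 0], "claw": 1}, {"linear": [0, 0, -0.9], "turn": [0, 0, 0], "claw": 1}, {"linear": [0, 0, -0.9], "turn": [0, 0, 0], "claw": 1}, {"linear": [0, 0, -0.6], "turn": [0, 0, 0.5], "claw": 1}, {"linear": [0, 0, 0], "turn": [0, 0, 1], "claw": 1}, {"linear": [0, 0, 0], "turn": [0, 0, 1], "claw": 1}, {"linear": [0, 0, 0], "turn": [0, 0, 1], "claw": 1}, {"linear": [0, 0, 0], "turn": [0, 0, 1], "claw": 1}, {"linear": [0, 0, 0], "turn": [0, 0, 1], "claw": 1}, {"linear": [0, 0, 0], "turn": [0, 0, 0.7], "claw": 1}, {"linear": [0, 0, 0], "turn": [0, 0, 0.45], "claw": 1}, {"linear": [0, 0, 0], "turn": [0, 0, 0], "claw": 1}]' --grip_force 50

```text
time: 4.93
position: [0.4595, -0.2208, 0.135]
tool_rot: [2.602, 1.759, 0.001]
ft_force: [0.6, -0.2, 0.5]
grip_width: 0.006
```

Call:
move_arm --deltas '[{"linear": [0.5, -0.17, 0], "turn": [0, 0, 0], "claw": 1}, {"linear": [0.8, -0.28, 0], "turn": [0, 0, 0], "claw": 1}, {"linear": [0.85, -0.3, 0], "turn": [0, 0, 0], "claw": 1}, {"linear": [0.85, -0.3, 0], "turn": [0, 0, 0], "claw": 1}, {"linear": [0.85, -0.3, 0], "turn": [0, 0, 0], "claw": 1}, {"linear": [0.85, -0.3, 0], "turn": [0, 0, 0], "claw": 1}, {"linear": [0.85, -0.3, 0], "turn": [0, 0, 0], "claw": 1}, {"linear": [0.85, -0.3, 0], "turn": [0, 0, 0], "claw": 1}, {"linear": [0.85, -0.3, 0], "turn": [0, 0, 0], "claw": 1}, {"linear": [0.85, -0.3, 0], "turn": [0, 0, 0], "claw": 1}, {"linear": [0.85, -0.3, 0], "turn": [0, 0, 0], "claw": 1}, {"linear": [0.7, -0.23, 0], "turn": [0, 0, 0], "claw": 1}, {"linear": [0.4, -0.1, 0], "turn": [0, 0, 0], "claw": 1}, {"linear": [0, 0, 0], "turn": [0, 0, 0], "claw": 1}, {"linear": [0, 0, 0], "turn": [0, 0, 0], "claw": 1}, {"linear": [0, 0, 0], "turn": [0, 0, 0], "claw": 1}]'

```text
time: 6.27
position: [0.4746, 0.0965, 0.1342]
tool_rot: [2.602, 1.759, -0.001]
ft_force: [0.2, 0.2, -0.1]
grip_width: 0.003
```

```bash
python3 - <<'E'
from h import *
S=grab('scene','s1.png');T=grab('top','t1.png');s=ctrl.get_state()
p=s['position'];r=cv2.Rodrigues(s['tool_rot'])[0];print(s['time'],p,r.round(3).tolist(),s['grip_width'])
tip=p-np.array([0,0,.0254])-.03*r[:,0];print('tip est',tip,proj(S,tip),proj(T,tip),'hole px',proj(S,[.4633,.0701,.06]))
a=cv2.imread('pics/s1.png')[130:230,205:345];a=cv2.resize(a,None,fx=5.5,fy=5.5,interpolation=cv2.INTER_NEAREST)
cv2.imwrite('pics/s1z.png',a)
E
```

```text
6.3667 [0.47465753 0.09625283 0.1340724 ] [[0.374, 0.927, -0.0], [0.927, -0.374, -0.001], [-0.001, 0.0, -1.0]] 0.007173131813337395
tip est [0.46343197 0.06843222 0.10869504] [266.10647033 178.99084435] [290.18030245 226.94871765] hole px [266.74000393 198.34033797]
```

View pics/s1z.png

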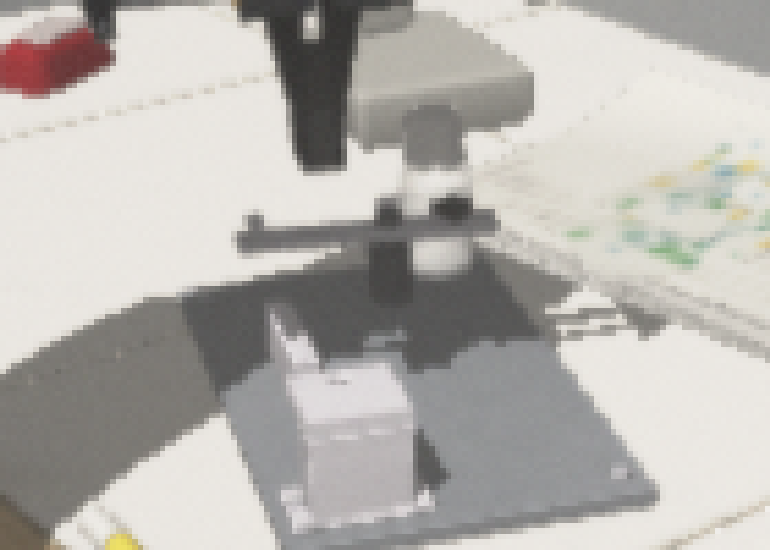

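The grip missed: the fingers shut empty. The hole is at scene pixel (266.4, 198.9), against (266.7, 198.3) predicted, so its position is confirmed. Next I'll look for the spring.

```bash
python3 - <<'E'
import cv2,numpy as np
C=np.zeros((590,800,3),np.uint8)
a=cv2.imread('pics/t1.png')[205:245,340:430];a=cv2.resize(a,None,fx=6,fy=6,interpolation=cv2.INTER_CUBIC);C[:240,:540]=a
a=cv2.imread('pics/s1.png')[235:300,295:385];a=cv2.resize(a,None,fx=5,fy=5,interpolation=cv2.INTER_CUBIC);C[245:570,:450]=a
a=cv2.imread('pics/t1.png')[180:215,205:245];a=cv2.resize(a,None,fx=8,fy=8,interpolation=cv2.INTER_CUBIC);C[245:525,460:780]=a
cv2.imwrite('pics/m2.png',C)
E
```

```text
(no output)
```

View pics/m2.png

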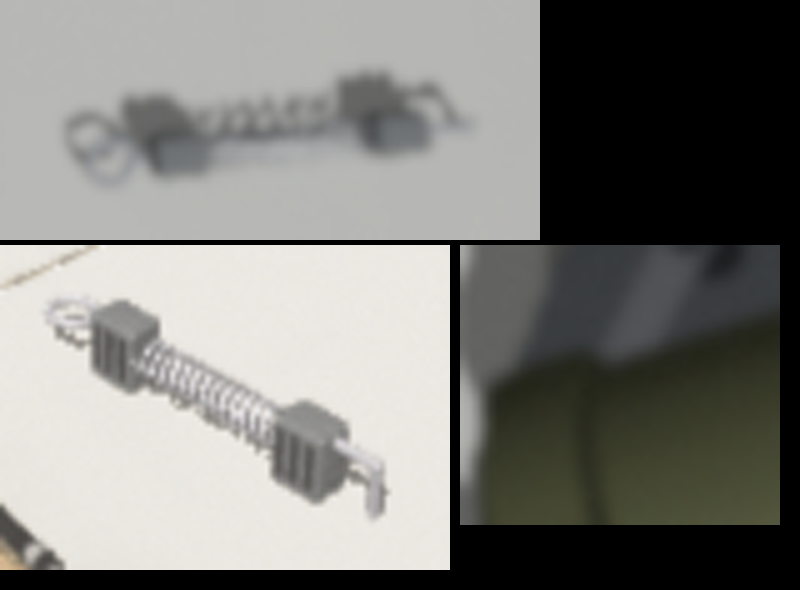

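The spring is still at its old place (within about 1 mm), so the fingers lost it. I'll go back and close more carefully, watching the opening.

Call:
move_arm --deltas '[{"linear": [-0.5, 0.17, 0], "turn": [0, 0, 0], "claw": 0.3}, {"linear": [-0.8, 0.28, 0], "turn": [0, 0, 0], "claw": 0.3}, {"linear": [-0.85, 0.3, 0], "turn": [0, 0, 0], "claw": 0.3}, {"linear": [-0.85, 0.3, 0], "turn": [0, 0, 0], "claw": 0.3}, {"linear": [-0.85, 0.3, 0], "turn": [0, 0, 0], "claw": 0.3}, {"linear": [-0.85, 0.3, 0], "turn": [0, 0, 0], "claw": 0.3}, {"linear": [-0.85, 0.3, 0], "turn": [0, 0, 0], "claw": 0.3}, {"linear": [-0.85, 0.3, 0], "turn": [0, 0, 0], "claw": 0.3}, {"linear": [-0.85, 0.3, 0], "turn": [0, 0, 0], "claw": 0.3}, {"linear": [-0.85, 0.3, 0], "turn": [0, 0, 0], "claw": 0.3}, {"linear": [-0.85, 0.3, 0], "turn": [0, 0, 0], "claw": 0.3}, {"linear": [-0.7, 0.22, 0], "turn": [0, 0, 0], "claw": 0.3}, {"linear": [-0.3, 0.1, 0], "turn": [0, 0, 0], "claw": 0.3}]'

```text
time: 7.45
position: [0.4585, -0.2227, 0.134]
tool_rot: [2.607, 1.752, -0.002]
ft_force: [-0.1, -0.2, -0.6]
grip_width: 0.695
```

Call:
move_arm --deltas '[{"linear": [0, 0, 0], "turn": [0, 0, -0.65], "claw": 0.3}, {"linear": [0, 0, 0], "turn": [0, 0, -1], "claw": 0.3}, {"linear": [0, 0, 0], "turn": [0, 0, -1], "claw": 0.3}, {"linear": [0, 0, 0.3], "turn": [0, 0, -1], "claw": 0.3}, {"linear": [0, 0, 0.5], "turn": [0, 0, -1], "claw": 0.3}, {"linear": [0, 0, 0.5], "turn": [0, 0, -1], "claw": 0.3}, {"linear": [0, 0, 0.5], "turn": [0, 0, -1], "claw": 0.3}, {"linear": [0, 0, 0.5], "turn": [0, 0, 0], "claw": 0.3}, {"linear": [0, 0, 0], "turn": [0, 0, 0], "claw": 0.3}]'

```text
time: 8.2
position: [0.4577, -0.2167, 0.0623]
tool_rot: [-2.124, -2.307, 0.002]
ft_force: [-0.4, -0.5, -0.3]
grip_width: 0.696
```

```bash
python3 - <<'E'
from h import *
S=grab('scene','s2.png');s=ctrl.get_state()
print(s['time'],s['position'],s['tool_rot'],s['grip_width'])
p=s['position'];r=cv2.Rodrigues(s['tool_rot'])[0]
for q in(-.03,0,.03): print(proj(S,p+r@[0,q,.022]))
a=cv2.imread('pics/s2.png')[190:310,280:420];a=cv2.resize(a,None,fx=5,fy=5,interpolation=cv2.INTER_CUBIC)
cv2.imwrite('pics/s2z.png',a)
E
```

```text
8.25 [ 0.45866704 -0.21709157  0.06383728] [-2.12557490e+00 -2.30853816e+00  9.71628772e-04] 0.7038655341299195
[344.33276475 270.13097865]
[355.25203898 262.97498985]
[365.58970873 256.20015781]
```

View pics/s2z.png

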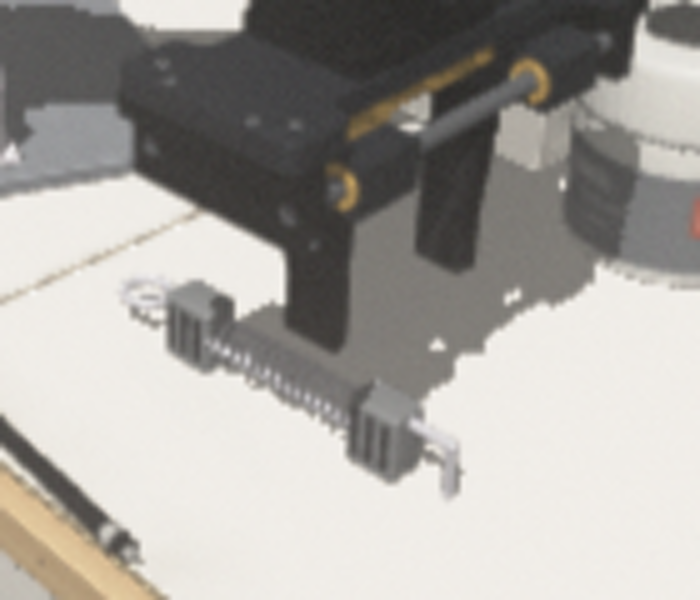

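```bash
python3 - <<'E'
from h import *
S=ld('s2.png')
p=np.array([.47465,.09625,.1341])
for dz in(0,.022): print('s1 tip@',dz,proj(S,p-[0,0,dz]),'seen 263.2,160.1 (lower end)')
p=np.array([.45867,-.21709,.06384])
for dz in(0,.022): print('s2',dz,proj(S,p-[.036,0,dz]),proj(S,p-[-.036,0,dz]),'seen 343.6,259 / 369,243.6')
a,b=onz(S,343.6,259,.064),onz(S,369,243.6,.064);print(a,b)
a,b=onz(S,343.6,259,.042),onz(S,369,243.6,.042);print(a,b,(a+b)/2)
E
```

```text
s1 tip@ 0 [262.70712632 163.54654041] seen 263.2,160.1 (lower end)
s1 tip@ 0.022 [263.23993013 172.55412197] seen 263.2,160.1 (lower end)
s2 0 [341.34619486 260.55813382] [369.68354746 245.58832124] seen 343.6,259 / 369,243.6
s2 0.022 [340.88849195 270.88321414] [368.86148044 255.51741986] seen 343.6,259 / 369,243.6
[ 0.42867944 -0.21646767  0.064     ] [ 0.49842685 -0.21194153  0.064     ]
[ 0.45089112 -0.19485168  0.042     ] [ 0.52450218 -0.19007481  0.042     ] [ 0.48769665 -0.19246324  0.042     ]
```

The picture shows the fingertips about 22 mm higher than the text says, roughly at TCP height. So the first grasp only brushed the block's top. I'll go deeper by feel.

Call:
move_arm --deltas '[{"linear": [-0.08, 0, 0.4], "turn": [0, 0, 0], "claw": 0.3}, {"linear": [0, 0, 0.5], "turn": [0, 0, 0], "claw": 0.3}, {"linear": [0, 0, 0.3], "turn": [0, 0, 0], "claw": 0.3}, {"linear": [0, 0, 0.1], "turn": [0, 0, 0], "claw": 0.3}, {"linear": [0, 0, 0], "turn": [0, 0, 0], "claw": 0.3}]'

```text
time: 8.67
position: [0.4599, -0.2201, 0.0255]
tool_rot: [-2.127, -2.31, 0.0]
ft_force: [0.6, 0.3, 0.1]
grip_width: 0.702
```

Call:
move_arm --deltas '[{"linear": [0, 0, 0.05], "turn": [0, 0, 0], "claw": 0.3}, {"linear": [0, 0, 0.05], "turn": [0, 0, 0], "claw": 0.3}, {"linear": [0, 0, 0], "turn": [0, 0, 0], "claw": 0.3}]'

```text
time: 8.92
position: [0.4606, -0.2205, 0.0234]
tool_rot: [2.127, 2.311, 0.0]
ft_force: [-0.1, 0.0, 0.6]
grip_width: 0.702
```

```bash
python3 - <<'E'
from h import *
S=grab('scene','s3.png');s=ctrl.get_state()
print(s['time'],s['position'],s['ft_force'])
a=cv2.imread('pics/s3.png')[215:310,290:420];a=cv2.resize(a,None,fx=6,fy=6,interpolation=cv2.INTER_CUBIC)
cv2.imwrite('pics/s3z.png',a)
E
```

```text
8.9667 [ 0.46063804 -0.22049171  0.0235078 ] [-0.05494205  0.00342426  0.09985637]
```

View pics/s3z.png

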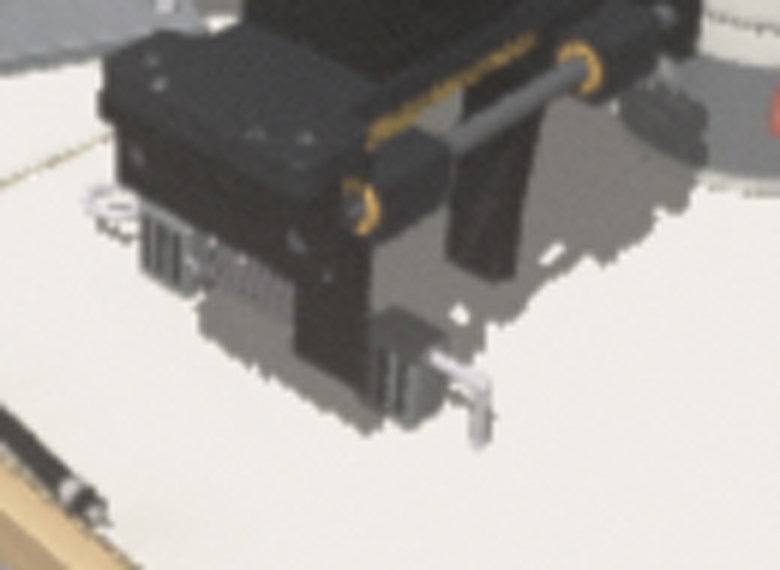

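```bash
python3 - <<'E'
from h import *
S=ld('s3.png')
for z in(.0015,.0235,.03):
  a,b=onz(S,345.5,277.5,z),onz(S,369.5,259.8,z);print(z,a.round(4),b.round(4),((a+b)/2).round(4), np.linalg.norm(a-b))
E
python3 - <<'E'
import cv2
a=cv2.imread('pics/s3.png')
E
```

```text
0.0015 [ 0.4533 -0.1998  0.0015] [ 0.5296 -0.1905  0.0015] [ 0.4914 -0.1952  0.0015] 0.07686025493324437
0.0235 [ 0.4329 -0.2192  0.0235] [ 0.5055 -0.2105  0.0235] [ 0.4692 -0.2148  0.0235] 0.07318151730935722
0.03 [ 0.4269 -0.225   0.03  ] [ 0.4985 -0.2163  0.03  ] [ 0.4627 -0.2207  0.03  ] 0.07209461755684503
```

Both pictures agree that the fingertips stand about 5 mm above the reported TCP (xy fits at z≈0.03). I'll lower further in small steps and watch the force.

Call:
move_arm --deltas '[{"linear": [0, 0, 0.1], "turn": [0, 0, 0], "claw": 0.3}, {"linear": [0, 0, 0.1], "turn": [0, 0, 0], "claw": 0.3}, {"linear": [0, 0, 0.1], "turn": [0, 0, 0], "claw": 0.3}, {"linear": [0, 0, 0.1], "turn": [0, 0, 0], "claw": 0.3}, {"linear": [0, 0, 0], "turn": [0, 0, 0], "claw": 0.3}]'

```text
time: 9.38
position: [0.4597, -0.22, 0.0103]
tool_rot: [-2.127, -2.311, 0.001]
ft_force: [0.2, 0.5, 0.1]
grip_width: 0.7
```

Call:
move_arm --deltas '[{"linear": [0, 0, 0.08], "turn": [0, 0, 0], "claw": 0.3}, {"linear": [0, 0, 0.08], "turn": [0, 0, 0], "claw": 0.3}, {"linear": [0, 0, 0], "turn": [0, 0, 0], "claw": 0.3}]'

```text
time: 9.63
position: [0.46, -0.2202, 0.0058]
tool_rot: [-2.127, -2.311, 0.0]
ft_force: [0.3, 0.6, -0.1]
grip_width: 0.7
```

Call:
move_arm --deltas '[{"linear": [0, 0, 0.07], "turn": [0, 0, 0], "claw": 0.3}, {"linear": [0, 0, 0.05], "turn": [0, 0, 0], "claw": 0.3}, {"linear": [0, 0, 0], "turn": [0, 0, 0], "claw": 0.5}, {"linear": [0, 0, 0], "turn": [0, 0, 0], "claw": 0.7}, {"linear": [0, 0, 0], "turn": [0, 0, 0], "claw": 0.75}, {"linear": [0, 0, 0], "turn": [0, 0, 0], "claw": 0.8}, {"linear": [0, 0, 0], "turn": [0, 0, 0], "claw": 0.9}, {"linear": [0, 0, 0], "turn": [0, 0, 0], "claw": 1}, {"linear": [0, 0, 0], "turn": [0, 0, 0], "claw": 1}, {"linear": [0, 0, 0], "turn": [0, 0, 0], "claw": 1}, {"linear": [0, 0, 0], "turn": [0, 0, 0], "claw": 1}, {"linear": [0, 0, 0], "turn": [0, 0, 0], "claw": 1}]' --grip_force 40

```text
time: 10.63
position: [0.4603, -0.2204, 0.0028]
tool_rot: [2.128, 2.311, -0.0]
ft_force: [-0.3, -0.3, 0.9]
grip_width: 0.203
```

The block is held (opening 17.7 mm). I'll lift 100 mm, turn and check.

Call:
move_arm --deltas '[{"linear": [0, 0, -0.1], "turn": [0, 0, 0], "claw": 1}, {"linear": [0, 0, -0.5], "turn": [0, 0, 0], "claw": 1}, {"linear": [0, 0, -0.7], "turn": [0, 0, 0], "claw": 1}, {"linear": [0, 0, -0.8], "turn": [0, 0, 0], "claw": 1}, {"linear": [0, 0, -0.7], "turn": [0, 0, 0.5], "claw": 1}, {"linear": [0, 0, -0.4], "turn": [0, 0, 1], "claw": 1}, {"linear": [0, 0, -0.1], "turn": [0, 0, 1], "claw": 1}, {"linear": [0, 0, 0], "turn": [0, 0, 1], "claw": 1}, {"linear": [0, 0, 0], "turn": [0, 0, 1], "claw": 1}, {"linear": [0, 0, 0], "turn": [0, 0, 1], "claw": 1}, {"linear": [0, 0, 0], "turn": [0, 0, 0.7], "claw": 1}, {"linear": [0, 0, 0], "turn": [0, 0, 0.45], "claw": 1}, {"linear": [0, 0, 0], "turn": [0, 0, 0], "claw": 1}]'

```text
time: 11.72
position: [0.4601, -0.2202, 0.1016]
tool_rot: [-2.603, -1.759, 0.0]
ft_force: [0.2, 0.4, -0.7]
grip_width: 0.201
```

```bash
python3 - <<'E'
from h import *
S=ld('s3.png');T=ld('top0.png');s=ctrl.get_state();p=s['position'];r=cv2.Rodrigues(s['tool_rot'])[0]
print(s['time'],p,r.round(3).tolist(),s['grip_width'],s['ft_force'])
hs=onz(S,266.4,198.9,.06);ht=onz(T,290.9,227.1,.06);h3,e=tri(T,(290.9,227.1),S,(266.4,198.9));print(hs,ht,h3,e)
h=(hs+ht)/2; tip=p-.03*r[:,0];d=h-tip;print('d tool/.03',(r.T@(d*[1,1,0]))/.03)
E
```

```text
11.7167 [ 0.46012462 -0.22019096  0.10160293] [[0.373, 0.928, -0.0], [0.928, -0.373, 0.0], [-0.0, -0.0, -1.0]] 0.2009809068531855 [ 0.22230369  0.35188688 -0.69704595]
[0.4611061  0.06823663 0.06      ] [0.46334155 0.07006585 0.06      ] [0.4629977  0.07039896 0.05856155] 0.0008471911603626643
d tool/.03 [ 9.97567089e+00 -3.53033082e+00  2.71196660e-04]
```

Call:
move_arm --deltas '[{"linear": [0.5, -0.17, 0], "turn": [0, 0, 0], "claw": 1}, {"linear": [0.8, -0.28, 0], "turn": [0, 0, 0], "claw": 1}, {"linear": [0.85, -0.3, 0], "turn": [0, 0, 0], "claw": 1}, {"linear": [0.85, -0.3, 0], "turn": [0, 0, 0], "claw": 1}, {"linear": [0.85, -0.3, 0], "turn": [0, 0, 0], "claw": 1}, {"linear": [0.85, -0.3, 0], "turn": [0, 0, 0], "claw": 1}, {"linear": [0.85, -0.3, 0], "turn": [0, 0, 0], "claw": 1}, {"linear": [0.85, -0.3, 0], "turn": [0, 0, 0], "claw": 1}, {"linear": [0.85, -0.3, 0], "turn": [0, 0, 0], "claw": 1}, {"linear": [0.85, -0.3, 0], "turn": [0, 0, 0], "claw": 1}, {"linear": [0.85, -0.3, 0], "turn": [0, 0, 0], "claw": 1}, {"linear": [0.7, -0.25, 0], "turn": [0, 0, 0], "claw": 1}, {"linear": [0.35, -0.13, 0], "turn": [0, 0, 0], "claw": 1}, {"linear": [0, 0, 0], "turn": [0, 0, 0], "claw": 1}, {"linear": [0, 0, 0.3], "turn": [0, 0, 0], "claw": 1}, {"linear": [0, 0, 0.3], "turn": [0, 0, 0], "claw": 1}, {"linear": [0, 0, 0.25], "turn": [0, 0, 0], "claw": 1}, {"linear": [0, 0, 0], "turn": [0, 0, 0], "claw": 1}, {"linear": [0, 0, 0], "turn": [0, 0, 0], "claw": 1}]'

```text
time: 13.3
position: [0.4729, 0.0965, 0.0751]
tool_rot: [-2.603, -1.758, 0.003]
ft_force: [0.5, -0.2, -1.0]
grip_width: 0.202
```

```bash
python3 - <<'E'
from h import *
S=grab('scene','s4.png');s=ctrl.get_state()
p=s['position'];r=cv2.Rodrigues(s['tool_rot'])[0];print(s['time'],p,s['ft_force'],s['grip_width'],s['joint_positions'].round(2))
tip=p-.03*r[:,0]-[0,0,.002];print('tip',tip,proj(S,tip))
a=cv2.imread('pics/s4.png')[155:235,215:325];a=cv2.resize(a,None,fx=7,fy=7,interpolation=cv2.INTER_CUBIC)
cv2.imwrite('pics/s4z.png',a)
E
```

```text
13.35 [0.473465   0.09681705 0.07572749] [-0.30701058 -0.50543536 -1.18798349] 0.2036184748903143 [ 0.4   0.13 -0.69  1.99  0.1   1.05 -0.72]
tip [0.4622679  0.06898497 0.07374121] [266.33161497 193.21067437]
```

View pics/s4z.png

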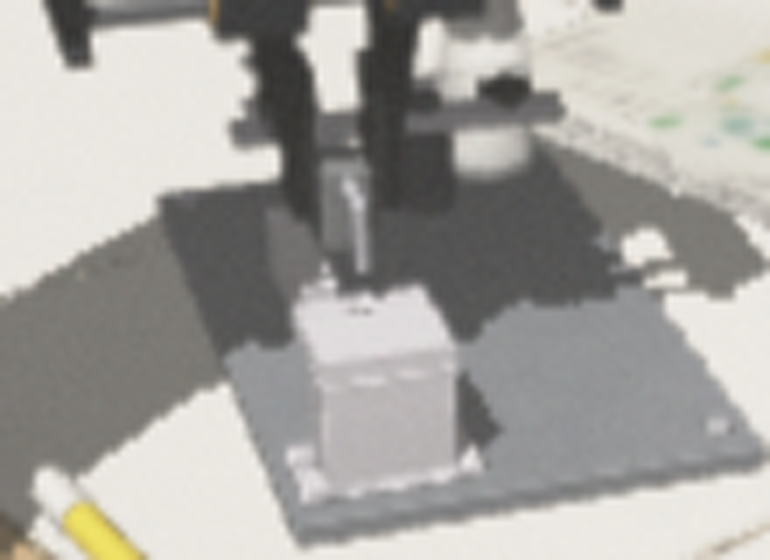

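The picture shows the pin tip at scene (266.6, 193.4), against (266.3, 193.2) predicted, and the hole at (266.3, 198.7). The pin is aligned within about 1 mm, so I'll lower gently.

Call:
move_arm --deltas '[{"linear": [0, -0.02, 0.1], "turn": [0, 0, 0], "claw": 1}, {"linear": [0, 0, 0.12], "turn": [0, 0, 0], "claw": 1}, {"linear": [0, 0, 0.1], "turn": [0, 0, 0], "claw": 1}, {"linear": [0, 0, 0.06], "turn": [0, 0, 0], "claw": 1}, {"linear": [0, 0, 0.05], "turn": [0, 0, 0], "claw": 1}, {"linear": [0, 0, 0.04], "turn": [0, 0, 0], "claw": 1}, {"linear": [0, 0, 0.03], "turn": [0, 0, 0], "claw": 1}, {"linear": [0, 0, 0.0], "turn": [0, 0, 0], "claw": 1}]'

```text
time: 14.02
position: [0.4731, 0.0978, 0.061]
tool_rot: [-2.602, -1.76, 0.0]
ft_force: [-0.9, 0.0, -0.9]
grip_width: 0.205
```

Call:
move_arm --deltas '[{"linear": [0, 0, 0.03], "turn": [0, 0, 0], "claw": 1}, {"linear": [0, 0, 0.03], "turn": [0, 0, 0], "claw": 1}, {"linear": [0, 0, 0.0], "turn": [0, 0, 0], "claw": 1}]'

```text
time: 14.27
position: [0.4731, 0.0977, 0.0593]
tool_rot: [2.602, 1.76, -0.0]
ft_force: [0.5, -0.5, -1.2]
grip_width: 0.205
```

Call:
move_arm --deltas '[{"linear": [0, 0, 0.04], "turn": [0, 0, 0], "claw": 1}, {"linear": [0, 0, 0.04], "turn": [0, 0, 0], "claw": 1}, {"linear": [0, 0, 0.0], "turn": [0, 0, 0], "claw": 1}]'

```text
time: 14.52
position: [0.4729, 0.0977, 0.0567]
tool_rot: [-2.602, -1.76, 0.001]
ft_force: [0.5, -0.4, -1.8]
grip_width: 0.197
```

Call:
move_arm --deltas '[{"linear": [0, 0, 0.04], "turn": [0, 0, 0], "claw": 1}, {"linear": [0, 0, 0.04], "turn": [0, 0, 0], "claw": 1}, {"linear": [0, 0, 0.0], "turn": [0, 0, 0], "claw": 1}]'

```text
time: 14.77
position: [0.4729, 0.0977, 0.0543]
tool_rot: [-2.602, -1.76, 0.001]
ft_force: [-0.3, 0.1, -1.7]
grip_width: 0.204
```

The pin is going in freely. Continuing.

Call:
move_arm --deltas '[{"linear": [0, 0, 0.07], "turn": [0, 0, 0], "claw": 1}, {"linear": [0, 0, 0.07], "turn": [0, 0, 0], "claw": 1}, {"linear": [0, 0, 0.07], "turn": [0, 0, 0], "claw": 1}, {"linear": [0, 0, 0.0], "turn": [0, 0, 0], "claw": 1}]'

```text
time: 15.1
position: [0.4727, 0.0977, 0.0477]
tool_rot: [-2.602, -1.76, 0.001]
ft_force: [0.7, 0.6, -1.0]
grip_width: 0.203
```

Call:
move_arm --deltas '[{"linear": [0, 0, 0.06], "turn": [0, 0, 0], "claw": 1}, {"linear": [0, 0, 0.06], "turn": [0, 0, 0], "claw": 1}, {"linear": [0, 0, 0.0], "turn": [0, 0, 0], "claw": 1}]'

```text
time: 15.35
position: [0.4729, 0.0977, 0.0443]
tool_rot: [-2.602, -1.76, 0.001]
ft_force: [0.6, 0.1, -1.3]
grip_width: 0.204
```

```bash
python3 - <<'E'
from h import *
S=grab('scene','s5.png');T=grab('top','t5.png');s=ctrl.get_state()
p=s['position'];r=cv2.Rodrigues(s['tool_rot'])[0];print(s['time'],p,s['ft_force'],s['torque'],s['grip_width'])
C=np.zeros((560,800,3),np.uint8)
a=cv2.imread('pics/s5.png')[155:235,215:315];C[:480,:600]=cv2.resize(a,None,fx=6,fy=6,interpolation=cv2.INTER_CUBIC)
cv2.imwrite('pics/s5z.png',C[:480,:600])
E
```

```text
15.45 [0.4730626  0.09778718 0.04458107] [-0.94074611 -0.89886156 -1.38976845] [-0.07431315  0.02144961 -0.00541306] 0.20358334733466257
```

View pics/s5z.png

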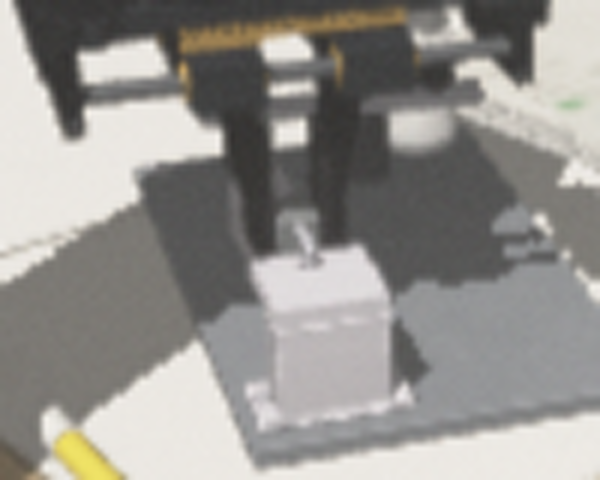

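The pin is in the hole, with the wire just above the plate at zoom (312,255). I'll lower 2.5 mm more, release, and slide 94 mm to the far block.

Call:
move_arm --deltas '[{"linear": [0, 0, 0.05], "turn": [0, 0, 0], "claw": 1}, {"linear": [0, 0, 0.04], "turn": [0, 0, 0], "claw": 1}, {"linear": [0, 0, 0.0], "turn": [0, 0, 0], "claw": 1}, {"linear": [0, 0, 0.0], "turn": [0, 0, 0], "claw": 0.77}, {"linear": [0, 0, 0.0], "turn": [0, 0, 0], "claw": 0.74}, {"linear": [0, 0, 0.0], "turn": [0, 0, 0], "claw": 0.65}, {"linear": [0, 0, 0.0], "turn": [0, 0, 0], "claw": 0.55}, {"linear": [0, 0, 0.0], "turn": [0, 0, 0], "claw": 0.55}, {"linear": [0, 0, 0.0], "turn": [0, 0, 0], "claw": 0.55}]'

```text
time: 16.2
position: [0.4732, 0.0978, 0.042]
tool_rot: [2.602, 1.76, 0.0]
ft_force: [0.1, -0.3, 0.2]
grip_width: 0.428
```

Call:
move_arm --deltas '[{"linear": [0.2, 0, 0], "turn": [0, 0, 0], "claw": 0.55}, {"linear": [0.4, 0, 0], "turn": [0, 0, 0], "claw": 0.55}, {"linear": [0.5, 0, 0], "turn": [0, 0, 0], "claw": 0.55}, {"linear": [0.5, 0, 0], "turn": [0, 0, 0], "claw": 0.55}, {"linear": [0.5, 0, 0], "turn": [0, 0, 0], "claw": 0.55}, {"linear": [0.5, 0, 0], "turn": [0, 0, 0], "claw": 0.55}, {"linear": [0.35, 0, 0], "turn": [0, 0, 0], "claw": 0.55}, {"linear": [0.18, 0, 0], "turn": [0, 0, 0], "claw": 0.55}, {"linear": [0, 0, 0], "turn": [0, 0, 0], "claw": 0.55}, {"linear": [0, 0, 0], "turn": [0, 0, 0], "claw": 0.55}]'

```text
time: 17.03
position: [0.5079, 0.1847, 0.0418]
tool_rot: [2.602, 1.76, -0.001]
ft_force: [0.5, -0.5, -0.1]
grip_width: 0.454
```

```bash
python3 - <<'E'
from h import *
S=grab('scene','s6.png');T=grab('top','t6.png');s=ctrl.get_state()
p=s['position'];r=cv2.Rodrigues(s['tool_rot'])[0];print(s['time'],p,r.round(3).tolist(),s['ft_force'],s['grip_width'])
C=np.zeros((590,800,3),np.uint8)
a=cv2.imread('pics/s6.png')[150:215,220:310];C[:390,:540]=cv2.resize(a,None,fx=6,fy=6,interpolation=cv2.INTER_CUBIC)
a=cv2.imread('pics/t6.png')[170:240,205:310];C[395:590,540-0:800]=cv2.resize(a,(260,195),interpolation=cv2.INTER_CUBIC)
cv2.imwrite('pics/s6z.png',C)
E
```

```text
17.1333 [0.50787585 0.18383675 0.04174806] [[0.373, 0.928, -0.001], [0.928, -0.373, -0.001], [-0.001, -0.0, -1.0]] [-0.1485099  -1.35079747 -0.06625194] 0.450596700191421
```

View pics/s6z.png

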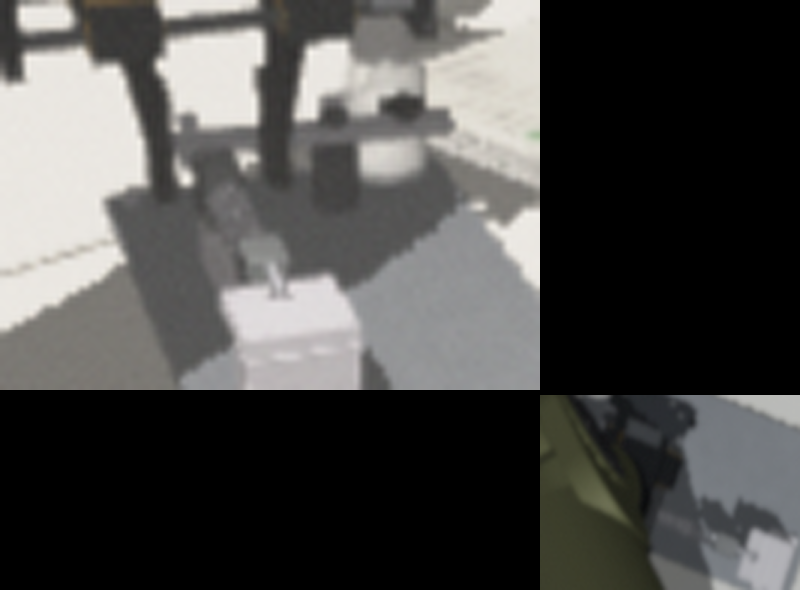

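The picture shows the spring lying in line between the fingers, the post head near scene (250.6, 170.3), and the pin seated at (266.6, 198). That used the last viewing, so the post is measured numerically from here on.

```bash
python3 - <<'E'
from h import *
for f in('scene0.png','s1.png'):
    g=cv2.cvtColor(ld(f)['image'],cv2.COLOR_RGB2GRAY);print(f,'rows 164.., cols 245..');print(g[164:177,245:262])
S=ld('s1.png')
for ang in(67.5,68.2,69):
  for L in(.175,.179,.184,.189):
    a=np.radians(ang);q=np.array([.4626+L*np.cos(a),.0695+L*np.sin(a),0]);print(ang,L,'head top/bot/groove',[proj(S,q+[0,0,z]).round(1).tolist() for z in(.0612,.0577,.051)])
print('pivot?',onz(S,275.25,168,.065),onz(S,275.25,168,.06))
E
```

```text
scene0.png rows 164.., cols 245..
[[237 237 237 238 237 237 238 237 237 236 235 237 237 237 237 237 237]
 [238 237 236 237 237 237 237 238 237 236 237 237 237 237 237 237 237]
 [237 238 237 237 237 237 237 238 238 237 237 237 236 237 237 238 238]
 [238 237 238 238 237 236 233 236 237 237 238 237 238 238 236 236 237]
 [238 238 237 237 235 233 225 230 237 237 237 238 236 236 237 238 237]
 [237 237 238 236 226 223 216 202 233 237 236 237 236 237 236 237 237]
 [237 237 237 236 225 196 182 161 224 232 234 233 232 233 231 230 231]
 [238 237 236 231 226 174 148 148 187 219 220 221 217 214 209 207 208]
 [238 237 226 213 208 194 175 162 198 209 211 212 209 208 205 203 201]
 [238 235 206 205 201 195 194 200 201 209 212 215 214 210 201 199 189]
 [237 235 221 213 192 182 180 180 165 175 180 187 181 180 180 178 177]
 [237 237 234 203 179 175 182 188 194 195 196 208 198 194 206 199 197]
 [237 237 236 221 203 199 216 218 233 234 234 235 234 234 235 235 235]]
s1.png rows 164.., cols 245..
[[232 231 231 231 231 232 230 231 231 229 230 229 230 231 231 231 231]
 [231 231 230 231 230 231 231 231 232 230
[... 1140 characters left out ...]
75 head top/bot/groove [[252.4, 169.9], [252.4, 171.2], [252.6, 173.5]]
68.2 0.179 head top/bot/groove [[252.1, 169.4], [252.2, 170.6], [252.3, 172.9]]
68.2 0.184 head top/bot/groove [[251.7, 168.7], [251.8, 169.9], [252.0, 172.2]]
68.2 0.189 head top/bot/groove [[251.4, 168.0], [251.5, 169.2], [251.6, 171.5]]
69 0.175 head top/bot/groove [[251.4, 170.0], [251.5, 171.3], [251.7, 173.6]]
69 0.179 head top/bot/groove [[251.1, 169.5], [251.2, 170.7], [251.4, 173.0]]
69 0.184 head top/bot/groove [[250.8, 168.8], [250.9, 170.0], [251.0, 172.3]]
69 0.189 head top/bot/groove [[250.4, 168.1], [250.5, 169.4], [250.7, 171.7]]
pivot? [0.57687961 0.19679005 0.065     ] [0.58381098 0.20693113 0.06      ]
```

Call:
move_arm --deltas '[{"linear": [0.03, 0, 0], "turn": [0, 0, 0], "claw": 0.7}, {"linear": [0, 0, 0], "turn": [0, 0, 0], "claw": 0.75}, {"linear": [0, 0, 0], "turn": [0, 0, 0], "claw": 0.78}, {"linear": [0, 0, 0], "turn": [0, 0, 0], "claw": 0.8}, {"linear": [0, 0, 0], "turn": [0, 0, 0], "claw": 0.85}, {"linear": [0, 0, 0], "turn": [0, 0, 0], "claw": 1}, {"linear": [0, 0, 0], "turn": [0, 0, 0], "claw": 1}, {"linear": [0, 0, 0], "turn": [0, 0, 0], "claw": 1}, {"linear": [0, 0, 0], "turn": [0, 0, 0], "claw": 1}, {"linear": [0, 0, 0], "turn": [0, 0, 0], "claw": 1}]' --grip_force 50

```text
time: 17.97
position: [0.5085, 0.1856, 0.042]
tool_rot: [2.602, 1.76, -0.0]
ft_force: [-0.1, -0.8, 0.8]
grip_width: 0.201
```

The far block is held. The post lies about 183 mm from the hole along roughly 68.8°, so the arm is near home. I'll correct the yaw, lift with a 4° pitch so the pin stays seated, then stretch slowly.

Call:
move_arm --deltas '[{"linear": [0, -0.027, -0.08], "turn": [0, 0, -0.17], "claw": 1}, {"linear": [0, 0, -0.09], "turn": [0, 0.25, 0], "claw": 1}, {"linear": [0, 0, -0.09], "turn": [0, 0.25, 0], "claw": 1}, {"linear": [0, 0, -0.09], "turn": [0, 0.25, 0], "claw": 1}, {"linear": [0, 0, -0.03], "turn": [0, 0.25, 0], "claw": 1}, {"linear": [0, 0, 0], "turn": [0, 0, 0], "claw": 1}, {"linear": [0, 0, 0], "turn": [0, 0, 0], "claw": 1}]'

```text
time: 18.55
position: [0.5079, 0.1858, 0.0538]
tool_rot: [-2.559, -1.751, -0.091]
ft_force: [0.4, 1.5, -0.4]
grip_width: 0.2
```

Call:
move_arm --deltas '[{"linear": [0.05, 0, 0], "turn": [0, 0, 0], "claw": 1}, {"linear": [0.1, 0, 0], "turn": [0, 0, 0], "claw": 1}, {"linear": [0.1, 0, 0], "turn": [0, 0, 0], "claw": 1}, {"linear": [0.1, 0, 0], "turn": [0, 0, 0], "claw": 1}, {"linear": [0.1, 0, 0], "turn": [0, 0, 0], "claw": 1}, {"linear": [0.1, 0, 0], "turn": [0, 0, 0], "claw": 1}, {"linear": [0.1, 0, 0], "turn": [0, 0, 0], "claw": 1}, {"linear": [0.1, 0, 0], "turn": [0, 0, 0], "claw": 1}, {"linear": [0.1, 0, 0], "turn": [0, 0, 0], "claw": 1}, {"linear": [0.08, 0, 0], "turn": [0, 0, 0], "claw": 1}, {"linear": [0, 0, 0], "turn": [0, 0, 0], "claw": 1}, {"linear": [0, 0, 0], "turn": [0, 0, 0], "claw": 1}]'

```text
time: 19.55
position: [0.5167, 0.21, 0.0544]
tool_rot: [-2.56, -1.753, -0.083]
ft_force: [-3.0, -6.9, -1.8]
grip_width: 0.203
```

```bash
cat > st.py <<'E'
from h import *
s=ctrl.get_state();p=s['position'];r=cv2.Rodrigues(s['tool_rot'])[0]
loop=p+r@[.03,0,0]-r[:,2]*.0115
u=np.array([np.cos(np.radians(68.8)),np.sin(np.radians(68.8)),0]);v=np.array([u[1],-u[0],0]);w=loop-[.4626,.0695,0]
print('t',round(s['time'],2),'tcp',p.round(4),'loop: along %.4f lat %.4f z %.4f'%(w@u,w@v,w[2]),'F along %.2f lat %.2f z %.2f'%(s['ft_force']@u,s['ft_force']@v,s['ft_force'][2]),'T',s['torque'].round(3),'xdir',r[:,0].round(3),'g',round(s['grip_width'],3))
E
python3 st.py; python3 - <<'E'
from h import *
grab('scene','s7.png')
S=ld('s7.png');g=cv2.cvtColor(S['image'],cv2.COLOR_RGB2GRAY);print(g[160:178,242:264])
E
```

```text
t 19.55 tcp [0.5167 0.21   0.0544] loop: along 0.1798 lat -0.0003 z 0.0678 F along -7.48 lat -0.27 z -1.85 T [-1.599  0.474  0.068] xdir [0.361 0.93  0.066] g 0.203
[[231 226 159  79  57  57  55  73 143 223 230 231 230 225 127  67  56  56
   57  79 177 226]
 [229 228 197  98  60  56  56  71 144 223 230 230 231 224 125  64  60  55
   56  86 191 227]
 [232 230 222 122  65  55  55  72 154 223 230 230 231 225 125  66  57  57
   58 101 219 230]
 [230 231 226 157  81  59  59  80 169 225 231 230 229 224 122  66  59  58
   61 111 222 230]
 [231 230 228 197  96  58  60  74 146 223 229 229 228 223 124  66  63  59
   64 122 222 230]
 [230 230 230 222 110  62  58  68 129 205 214 216 216 215 120  65  58  56
   73 150 222 230]
 [230 232 229 223 114  59  58  59  81 119 123 133 144 168 106  63  58  59
   82 176 226 231]
 [231 231 231 224 115  61  57  59  65  80  84  85  87  92  76  62  59  58
   79 172 226 231]
 [231 229 230 224 123  67  59  58  64  80  81  81  81  80  77  65  59  60
   70 146 224 230]
 [230 230 230 224 121  66  60  62  63  78  80  81  81  81  80  70  59  57
   69 141 222 226]
 [231 230 229 226 133  70  58  59  62  80  80  85  85  84  84  81  66  58
   67 128 202 192]
 [230 231 230 227 173  88  60  60  61  80  82  84  82  83  82  81  63  61
   59  84 114 117]
 [230 231 229 230 221 122  66  62  61  79  81  87  92  92  91  84  66  62
   61  76  99 103]
 [230 230 230 230 226 150  78  61  61  73  85  95 110 104 101  94  74  75
   71  86 103 106]
 [230 230 231 231 228 174  94  66  64  75  91 107 113 104 103 105  93 116
  100 104 109 107]
 [230 230 229 229 229 222 142  93  75  75 102 109 114 104 102 106 107 138
  117 111 111 112]
 [219 216 216 217 217 213 179 121  81  76  92 105 107 104 104 106 106 110
  117 118 119 121]
 [152 138 136 136 136 136 129 120  99  81  89 108 105 114 115 107 107 103
  116 118 119 117]]
```

Force 7.5 N implies about 24 mm of stretch, consistent with the loop at 180 mm. I'll move about 3 mm further, then lower part way and feel.

Call:
move_arm --deltas '[{"linear": [0.06, 0, 0], "turn": [0, 0, 0], "claw": 1}, {"linear": [0.06, 0, 0], "turn": [0, 0, 0], "claw": 1}, {"linear": [0, 0, 0.05], "turn": [0, -0.125, 0], "claw": 1}, {"linear": [0, 0, 0.05], "turn": [0, -0.125, 0], "claw": 1}, {"linear": [0, 0, 0], "turn": [0, 0, 0], "claw": 1}]'

```text
time: 20.02
position: [0.5179, 0.2132, 0.0513]
tool_rot: [-2.568, -1.759, -0.059]
ft_force: [-2.6, -8.3, -2.2]
grip_width: 0.201
```

```bash
python3 st.py
```

```text
t 20.02 tcp [0.5179 0.2132 0.0513] loop: along 0.1834 lat -0.0004 z 0.0642 F along -8.66 lat 0.55 z -2.17 T [-1.767  0.504  0.07 ] xdir [0.361 0.931 0.047] g 0.201
```

Call:
move_arm --deltas '[{"linear": [0, 0, 0.05], "turn": [0, -0.125, 0], "claw": 1}, {"linear": [0, 0, 0.05], "turn": [0, -0.125, 0], "claw": 1}, {"linear": [0, 0, 0], "turn": [0, 0, 0], "claw": 1}]'

```text
time: 20.27
position: [0.5184, 0.2138, 0.0488]
tool_rot: [-2.577, -1.764, -0.038]
ft_force: [-3.2, -6.4, 0.2]
grip_width: 0.201
```

```bash
python3 st.py
```

```text
t 20.27 tcp [0.5184 0.2138 0.0488] loop: along 0.1843 lat -0.0002 z 0.0612 F along -7.07 lat -0.66 z 0.19 T [-1.517  0.543  0.022] xdir [0.361 0.932 0.031] g 0.201
```

Fz rose by 2.4 N and the pull fell, so the far wire of the loop is riding on the outer bevel of the head. The post stands a little further out. I'll ease up and move out.

Call:
move_arm --deltas '[{"linear": [0, 0, -0.06], "turn": [0, 0, 0], "claw": 1}, {"linear": [0.07, 0, 0], "turn": [0, 0, 0], "claw": 1}, {"linear": [0, 0, 0.06], "turn": [0, 0, 0], "claw": 1}, {"linear": [0, 0, 0], "turn": [0, 0, 0], "claw": 1}]'

```text
time: 20.6
position: [0.5186, 0.2147, 0.0484]
tool_rot: [-2.578, -1.764, -0.036]
ft_force: [-2.5, -7.7, -0.6]
grip_width: 0.207
```

```bash
python3 st.py
```

```text
t 20.6 tcp [0.5186 0.2147 0.0484] loop: along 0.1852 lat -0.0003 z 0.0607 F along -8.07 lat 0.44 z -0.60 T [-1.873  0.57   0.017] xdir [0.362 0.932 0.029] g 0.207
```

Call:
move_arm --deltas '[{"linear": [0, 0, 0.03], "turn": [0, -0.08, 0], "claw": 1}, {"linear": [0, 0, 0.03], "turn": [0, -0.08, 0], "claw": 1}, {"linear": [0, 0, 0], "turn": [0, 0, 0], "claw": 1}]'

```text
time: 20.85
position: [0.5187, 0.2148, 0.0467]
tool_rot: [-2.583, -1.768, -0.022]
ft_force: [-3.2, -7.8, 0.0]
grip_width: 0.2
```

```bash
python3 st.py
```

```text
t 20.85 tcp [0.5187 0.2148 0.0467] loop: along 0.1856 lat -0.0002 z 0.0587 F along -8.42 lat -0.12 z 0.00 T [-1.893  0.617  0.018] xdir [0.362 0.932 0.018] g 0.2
```

Call:
move_arm --deltas '[{"linear": [0, 0, 0.03], "turn": [0, -0.08, 0], "claw": 1}, {"linear": [0, 0, 0.03], "turn": [0, -0.08, 0], "claw": 1}, {"linear": [0, 0, 0], "turn": [0, 0, 0], "claw": 1}]'

```text
time: 21.1
position: [0.5187, 0.2149, 0.0449]
tool_rot: [-2.588, -1.771, -0.007]
ft_force: [-2.4, -7.5, -0.4]
grip_width: 0.2
```

```bash
python3 st.py
```

```text
t 21.1 tcp [0.5187 0.2149 0.0449] loop: along 0.1858 lat -0.0002 z 0.0566 F along -7.83 lat 0.44 z -0.39 T [-1.837  0.587  0.073] xdir [0.362 0.932 0.007] g 0.2
```

Call:
move_arm --deltas '[{"linear": [0, 0, 0.03], "turn": [0, -0.05, 0], "claw": 1}, {"linear": [0, 0, 0.03], "turn": [0, -0.05, 0], "claw": 1}, {"linear": [0, 0, 0], "turn": [0, 0, 0], "claw": 1}]'

```text
time: 21.35
position: [0.5189, 0.2147, 0.0433]
tool_rot: [-2.592, -1.773, 0.002]
ft_force: [-2.3, -6.9, 0.0]
grip_width: 0.199
```

```bash
python3 st.py
```

```text
t 21.35 tcp [0.5189 0.2147 0.0433] loop: along 0.1857 lat 0.0000 z 0.0548 F along -7.26 lat 0.36 z 0.04 T [-1.9    0.659  0.024] xdir [ 0.362  0.932 -0.   ] g 0.199
```

Call:
move_arm --deltas '[{"linear": [-0.06, 0, 0], "turn": [0, 0, 0], "claw": 1}, {"linear": [-0.06, 0, 0], "turn": [0, 0, 0], "claw": 1}, {"linear": [0, 0, 0], "turn": [0, 0, 0], "claw": 1}]'

```text
time: 21.6
position: [0.5176, 0.2117, 0.0435]
tool_rot: [-2.591, -1.773, 0.0]
ft_force: [-2.5, -5.4, -0.7]
grip_width: 0.198
```

```bash
python3 st.py
```

```text
t 21.6 tcp [0.5176 0.2117 0.0435] loop: along 0.1824 lat -0.0001 z 0.0550 F along -5.94 lat -0.41 z -0.75 T [-1.662  0.495  0.019] xdir [0.362 0.932 0.001] g 0.198
```

The pull (5.9 N) is below the free-spring value (8.1 N), so the post is starting to carry load. I'll ease back further.

Call:
move_arm --deltas '[{"linear": [-0.05, 0, 0], "turn": [0, 0, 0], "claw": 1}, {"linear": [-0.05, 0, 0], "turn": [0, 0, 0], "claw": 1}, {"linear": [0, 0, 0], "turn": [0, 0, 0], "claw": 1}]'

```text
time: 21.85
position: [0.5165, 0.2094, 0.0435]
tool_rot: [-2.591, -1.773, -0.001]
ft_force: [-3.7, -6.0, -1.0]
grip_width: 0.201
```

```bash
python3 st.py
```

```text
t 21.85 tcp [0.5165 0.2094 0.0435] loop: along 0.1799 lat -0.0003 z 0.0551 F along -6.96 lat -1.23 z -0.96 T [-1.518  0.519  0.077] xdir [0.362 0.932 0.001] g 0.201
```

Call:
move_arm --deltas '[{"linear": [-0.05, 0, 0], "turn": [0, 0, 0], "claw": 1}, {"linear": [-0.05, 0, 0], "turn": [0, 0, 0], "claw": 1}, {"linear": [0, 0, 0], "turn": [0, 0, 0], "claw": 1}]'

```text
time: 22.1
position: [0.5156, 0.2071, 0.0437]
tool_rot: [-2.59, -1.773, -0.002]
ft_force: [-2.2, -5.1, -0.4]
grip_width: 0.203
```

```bash
python3 st.py
```

```text
t 22.1 tcp [0.5156 0.2071 0.0437] loop: along 0.1774 lat -0.0003 z 0.0552 F along -5.53 lat -0.22 z -0.38 T [-1.421  0.485  0.041] xdir [0.362 0.932 0.002] g 0.203
```

Call:
move_arm --deltas '[{"linear": [-0.05, 0, 0], "turn": [0, 0, 0], "claw": 1}, {"linear": [-0.05, 0, 0], "turn": [0, 0, 0], "claw": 1}, {"linear": [0, 0, 0], "turn": [0, 0, 0], "claw": 1}]'

```text
time: 22.35
position: [0.5154, 0.2067, 0.0442]
tool_rot: [-2.588, -1.774, -0.009]
ft_force: [-0.1, -1.3, -3.6]
grip_width: 0.195
```

```bash
python3 st.py
```

```text
t 22.35 tcp [0.5154 0.2067 0.0442] loop: along 0.1769 lat -0.0004 z 0.0559 F along -1.26 lat 0.34 z -3.59 T [-0.322  0.103 -0.039] xdir [0.361 0.933 0.007] g 0.195
```

Call:
move_arm --deltas '[{"linear": [-0.05, 0, 0], "turn": [0, 0, 0], "claw": 1}, {"linear": [-0.05, 0, 0], "turn": [0, 0, 0], "claw": 1}, {"linear": [0, 0, 0], "turn": [0, 0, 0], "claw": 1}]'

```text
time: 22.6
position: [0.5152, 0.2063, 0.0448]
tool_rot: [-2.586, -1.774, -0.016]
ft_force: [2.0, 4.4, -4.8]
grip_width: 0.203
```

```bash
python3 st.py
```

```text
t 22.6 tcp [0.5152 0.2063 0.0448] loop: along 0.1764 lat -0.0005 z 0.0566 F along 4.81 lat 0.33 z -4.83 T [ 0.879 -0.402 -0.021] xdir [0.36  0.933 0.012] g 0.203
```

The loop has caught: it stops at 176.5 mm and the tension is now on the post. I'll bring the hand back to zero force, then release slowly.

Call:
move_arm --deltas '[{"linear": [0.05, 0, 0], "turn": [0, 0, 0], "claw": 1}, {"linear": [0.025, 0, 0.03], "turn": [0, 0, 0], "claw": 1}, {"linear": [0, 0, 0], "turn": [0, 0, 0], "claw": 1}, {"linear": [0, 0, 0], "turn": [0, 0, 0], "claw": 1}]'

```text
time: 22.93
position: [0.5154, 0.2064, 0.0441]
tool_rot: [-2.588, -1.774, -0.01]
ft_force: [-0.4, 3.1, 3.2]
grip_width: 0.199
```

```bash
python3 st.py
```

```text
t 22.93 tcp [0.5154 0.2064 0.0441] loop: along 0.1767 lat -0.0003 z 0.0558 F along 2.75 lat -1.49 z 3.21 T [0.562 0.244 0.076] xdir [0.361 0.933 0.007] g 0.199
```

Call:
move_arm --deltas '[{"linear": [0.03, 0, -0.012], "turn": [0, 0, 0], "claw": 1}, {"linear": [0, 0, 0], "turn": [0, 0, 0], "claw": 1}, {"linear": [0, 0, 0], "turn": [0, 0, 0], "claw": 1}]'

```text
time: 23.18
position: [0.5154, 0.2064, 0.044]
tool_rot: [-2.589, -1.774, -0.008]
ft_force: [-1.8, 2.8, 4.2]
grip_width: 0.202
```

```bash
python3 st.py
```

```text
t 23.18 tcp [0.5154 0.2064 0.044 ] loop: along 0.1767 lat -0.0003 z 0.0557 F along 1.93 lat -2.70 z 4.15 T [0.535 0.382 0.052] xdir [0.361 0.933 0.006] g 0.202
```

Call:
move_arm --deltas '[{"linear": [0, 0, 0], "turn": [0, 0, 0], "claw": 0.81}, {"linear": [0, 0, 0], "turn": [0, 0, 0], "claw": 0.79}, {"linear": [0, 0, 0], "turn": [0, 0, 0], "claw": 0.78}, {"linear": [0, 0, 0], "turn": [0, 0, 0], "claw": 0.77}, {"linear": [0, 0, 0], "turn": [0, 0, 0], "claw": 0.74}, {"linear": [0, 0, 0], "turn": [0, 0, 0], "claw": 0.65}, {"linear": [0, 0, 0], "turn": [0, 0, 0], "claw": 0.55}, {"linear": [0, 0, 0], "turn": [0, 0, 0], "claw": 0.55}, {"linear": [0, 0, 0], "turn": [0, 0, 0], "claw": 0.55}]' --grip_force 10

```text
time: 23.93
position: [0.5154, 0.2056, 0.0435]
tool_rot: [-2.59, -1.774, -0.007]
ft_force: [0.0, -0.5, -1.0]
grip_width: 0.422
```

```bash
python3 st.py
```

```text
t 23.93 tcp [0.5154 0.2056 0.0435] loop: along 0.1760 lat 0.0000 z 0.0552 F along -0.49 lat 0.21 z -1.05 T [-0.022 -0.01   0.017] xdir [0.361 0.932 0.005] g 0.422
```

Released, with the force at zero. I'll lift straight up and away for a clear view.

Call:
move_arm --deltas '[{"linear": [0, 0, -0.2], "turn": [0, 0, 0], "claw": 0.5}, {"linear": [0, 0, -0.4], "turn": [0, 0, 0], "claw": 0.5}, {"linear": [0, 0, -0.7], "turn": [0, 0, 0], "claw": 0.5}, {"linear": [0, 0, -0.8], "turn": [0, 0, 0], "claw": 0.5}, {"linear": [0, 0, -0.8], "turn": [0, 0, 0], "claw": 0.5}, {"linear": [0, 0, -0.8], "turn": [0, 0, 0], "claw": 0.5}, {"linear": [-0.6, 0, -0.6], "turn": [0, 0, 0], "claw": 0.5}, {"linear": [-0.8, 0.2, -0.3], "turn": [0, 0, 0], "claw": 0.5}, {"linear": [-0.8, 0.2, 0], "turn": [0, 0, 0], "claw": 0.5}, {"linear": [-0.8, 0.2, 0], "turn": [0, 0, 0], "claw": 0.5}, {"linear": [-0.8, 0.2, 0], "turn": [0, 0, 0], "claw": 0.5}, {"linear": [-0.8, 0.2, 0], "turn": [0, 0, 0], "claw": 0.5}, {"linear": [-0.8, 0.2, 0], "turn": [0, 0, 0], "claw": 0.5}, {"linear": [-0.8, 0.2, 0], "turn": [0, 0, 0], "claw": 0.5}, {"linear": [-0.8, 0.2, 0], "turn": [0, 0, 0], "claw": 0.5}, {"linear": [-0.8, 0.2, 0], "turn": [0, 0, 0], "claw": 0.5}, {"linear": [-0.8, 0.2, 0], "turn": [0, 0, 0], "claw": 0.5}, {"linear": [-0.5, 0.1, 0], "turn": [0, 0, 0], "claw": 0.5}, {"linear": [0, 0, 0], "turn": [0, 0, 0], "claw": 0.5}]'

```text
time: 25.52
position: [0.4748, -0.0761, 0.1812]
tool_rot: [-2.596, -1.768, -0.007]
ft_force: [-0.2, -0.5, 0.4]
grip_width: 0.499
```

```bash
python3 - <<'E'
from h import *
S=grab('scene','s8.png');T=grab('top','t8.png');s=ctrl.get_state();print(s['time'],s['position'],s['ft_force'])
np.set_printoptions(linewidth=200)
g=cv2.cvtColor(S['image'],cv2.COLOR_RGB2GRAY);print('scene 162..205 x 244..276');print(g[162:204,244:278])
u=np.array([np.cos(np.radians(68.6)),np.sin(np.radians(68.6)),0]);h=np.array([.4626,.0695,0])
for n,d,z in(('hole',0,.06),('pinwire',.0015,.0625),('near top',.0315,.0675),('far top',.1455,.0675),('loop',.1755,.0545),('head',.179,.0595)):
    q=h+u*d+[0,0,z];print(n,proj(S,q).round(1),proj(T,q).round(1))
E
```

```text
25.6167 [ 0.47557275 -0.07177615  0.1810823 ] [-0.0342355   0.85142176  0.4903319 ]
scene 162..205 x 244..276
[[233 233 232 ... 232 232 222]
 [232 233 232 ... 233 232 219]
 [233 233 233 ... 231 228 211]
 ...
 [110 149 151 ... 222 221 219]
 [151 141 150 ... 222 222 221]
 [216 155 151 ... 222 222 219]]
hole [266.6 198.5] [291.1 227.4]
pinwire [266.4 197.3] [290.5 227.2]
near top [263.5 189.9] [278.8 222.8]
far top [253.9 171.9] [235.  206.4]
loop [252.  172.3] [224.7 202.5]
head [251.6 170. ] [222.9 201.8]
```

```bash
python3 - <<'E'
from h import *
np.set_printoptions(linewidth=220,threshold=100000)
u=np.array([np.cos(np.radians(68.6)),np.sin(np.radians(68.6)),0]);v=np.array([u[1],-u[0],0]);h=np.array([.4626,.0695,0])
for f in('t8.png','s8.png'):
    D=ld(f);g=cv2.cvtColor(D['image'],cv2.COLOR_RGB2GRAY).astype(np.float32)
    print(f,'rows: along -10..200 step5mm; cols: lat -24..24 step 4, z=.0625')
    A=np.arange(-10,201,5)
    M=np.array([[proj(D,h+u*a/1e3+v*l/1e3+[0,0,.0625]) for l in range(-24,25,4)] for a in A],np.float32)
    R=cv2.remap(g,M[...,0],M[...,1],cv2.INTER_LINEAR).astype(int)
    print(np.c_[A,R])
g=cv2.cvtColor(ld('s8.png')['image'],cv2.COLOR_RGB2GRAY);print('scene rows162-180, cols 243-262');print(g[162:181,243:263])
E
```

```text
t8.png rows: along -10..200 step5mm; cols: lat -24..24 step 4, z=.0625
[[-10 173 181 182 182 182 181 181 181 181 182 180 166 124]
 [ -5 148 173 181 181 180 171 164 173 181 181 181 162 110]
 [  0 143 169 178 179 173 150 133 157 175 179 177 160 105]
 [  5 144 169 178 178 177 166 151 158 174 178 176 164 108]
 [ 10 136 148 152 154 155 153 144 130 134 139 138 126  89]
 [ 15 128 130 129 128 127 130 132  98  76  73  75  73  67]
 [ 20 128 128 127 125 117 116 122 101  76  67  67  67  67]
 [ 25 128 127 126 122 116 118 118 112  89  70  68  67  68]
 [ 30 129 128 127 123 117 118 118 112  90  70  67  67  68]
 [ 35 129 128 127 123 114 115 116 112  90  69  67  68  77]
 [ 40 128 128 127 124 116 112 111 108  90  68  67  67  76]
 [ 45 128 127 128 127 119 103  99 100  82  69  68  68  69]
 [ 50 128 127 127 128 126 121 128 113  82  69  68  68  68]
 [ 55 128 127 128 128 127 125 139 126  89  69  69  68  68]
 [ 60 127 127 128 128 130 136 143 128 106  86  72  68  68]
 [ 65 128 128 128 130 140 149 145 127 115  99  76  70  70]
 [ 70 129 129 129 130 138 148 147 125 105  98  89  95  89]
 [ 75 129 129 129 127 114 
[... 5027 characters left out ...]
85  84  92 113 122 118 115 120 123]
 [233 233 233 231 217 132 105  81  85  86  88  86  85  87  87  99 106 108 109 109]
 [232 232 232 232 216 132 106  84  84  90  93  91  89  90  89  96 110 113 115 115]
 [232 233 233 233 226 149 112  86  80  87  90  90  90  92  90 106 137 142 155 160]
 [233 233 233 233 230 190 139  90  78  88  91  99 101 103  98 127 200 212 226 227]
 [233 232 232 234 233 227 191 114  80  87  95 107 110 106 107 132 222 230 232 232]
 [233 233 233 233 233 233 225 153  86  87 105 107 109 107 107 125 215 228 229 227]
 [232 232 233 233 233 232 229 163  93  91 108 110 110 111 109 109 159 200 203 192]
 [232 232 228 227 226 227 220 158  93  91 104 105 120 121 108 105 113 142 146 144]]
```

```bash
python3 -c "
from bench import ctrl
print(ctrl.close_job())"
```

```text
the job is handed in; nothing more can be done
None
```

The spring is fitted and the job is handed in. The pin went through the anchor hole without force. I then stretched the spring about 30 mm, put the loop over the post head by feel and let the tension over in small steps. The job took about 26 s of robot time.

**Last checks:** these are numbers from the two camera images; I had no picture viewings left to look with.
- **Stretch:** the near block is about 31 mm and the far block about 145 mm from the hole. That is about 20 mm of stretch, held with the hand away.
- **Pin:** the pin spot still lies over the hole. In the last picture I viewed, before the stretch, it was in the hole.
- **Clamp arm:** the post head moved about 1 pixel (roughly 7 mm) towards the hole, to where it should be with the arm home.
- **Forces:** while easing back, the loop stopped dead and the pull on the hand reversed, which shows the post had caught it. The hand's force was near zero after release.
- **Not confirmed:** I did not see directly that the loop sits in the groove. I infer it from the height the loop was lowered to, the hard stop and the tension holding.

**What disagreed or went wrong:**
- **Fingertips:** in the pictures they stood about 27 mm higher than the given `tcp_to_tips`. My first grasp therefore closed on the top of the block and came away empty; the spring moved no more than about 1 mm.
- **First loop try:** it touched the post head with about 2.4 N, so I eased off and moved 2 mm outward before it went on.
- **Before release:** the hand was pressing on something with about 4 N, and my adjustment did not bring that to zero before I opened the fingers.

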